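# Call the umpire and hold up the unit tray

## Task

Ring for the umpire by pressing the desk bell's plunger down to its stop and letting it spring back up; then pick up the movement tray that carries the four model soldiers and hold it up for him, steady and level, at least 12 cm above the game board, with every soldier still standing in its recess. Finish while still holding the tray in the air: do not put it down or let go. Leave the empty tray, the cottage, the tree and the dice cup where they stand.

Things in the scene. Friction and masses are not known exactly. Their poses are not given: they have to be found in the camera images.
- tray: loose plywood tray carrying the four soldiers: plate 130 (x) x 90 (y) x 7 mm, 140-280 g empty. Upright handle in the middle: wooden grip bar 64 mm long along x, 16 mm wide (y), 67 to 93 mm above the underside, on two thin posts. Origin: centre of its underside, z up. It starts on the game board, whose top is 6 mm above the table, turned up to 0.7 rad either way.
- tray_handle (a point): the middle of the grip bar of the tray with the figures, 80 mm above the tray's underside; axes as the tray's
- plunger_top (a point): top centre of the small flat steel plunger head (20 mm across) on top of the desk bell; when up it is 68 mm above the table, and stands clear of all else on the bell even when pressed down
- plunger (a joint): how far the plunger head is pressed down, m: 0 is up, 0.006 is down at its stop. Springs back by itself when let go; about 1.5 N starts it, 4.5 N holds it at the stop, after which it is rigid.
- bell: the desk bell: black foot 86 mm across, steel dome 76 mm across and 45 mm high, fixed to the board; origin at the centre of its underside, z up
- spare: bystander: an empty tray, same shape and size as the other (handle included) but with nothing in its four recesses; origin at the centre of its underside
- cottage: bystander: model cottage 60 x 88 mm, 60 mm tall; origin at the centre of its underside
- tree: bystander: model tree on a 56 mm round base, 72 mm tall; origin at the centre of its underside
- dicecup: bystander: terracotta-coloured open dice cup, 68 mm across, 80 mm tall; origin at the centre of its underside
- fig0: model soldier on a 25 mm round base, 40 mm tall, 22 g, standing loose in recess 0 of the tray; origin at the centre of its underside, z up
- tray_seat0 (a point): centre of the floor of recess 0 (27 mm across, 3.5 mm deep) of the tray with the figures, at x -42, y -25, z 3.5 mm in the tray's frame
- fig1: model soldier on a 25 mm round base, 40 mm tall, 22 g, standing loose in recess 1 of the tray; origin at the centre of its underside, z up
- tray_seat1 (a point): centre of the floor of recess 1 (27 mm across, 3.5 mm deep) of the tray with the figures, at x -42, y 25, z 3.5 mm in the tray's frame
- fig2: model soldier on a 25 mm round base, 40 mm tall, 22 g, standing loose in recess 2 of the tray; origin at the centre of its underside, z up
- tray_seat2 (a point): centre of the floor of recess 2 (27 mm across, 3.5 mm deep) of the tray with the figures, at x 42, y -25, z 3.5 mm in the tray's frame
- fig3: model soldier on a 25 mm round base, 40 mm tall, 22 g, standing loose in recess 3 of the tray; origin at the centre of its underside, z up
- tray_seat3 (a point): centre of the floor of recess 3 (27 mm across, 3.5 mm deep) of the tray with the figures, at x 42, y 25, z 3.5 mm in the tray's frame
Not all that is in view belongs to the job. Leave any orange look-alike of the tray alone.

How it is judged:
On the way, in this order (a step that is already met when the one before it is completed fails the run):
1. the bell's plunger is pressed down to its stop while the tray still stands on the board (value of joint plunger above 0.005 m and height (world z) of tray below 0.012 m), for 0.05 s.
2. the plunger is let go and has sprung back up, the tray still on the board (value of joint plunger below 0.0015 m and height (world z) of tray below 0.012 m), for 0.05 s.
3. the tray is held in the air, level and steady, all four soldiers standing in their recesses (height (world z) of tray above 0.1 m and angle between tray's own z axis and vertical below 0.12 rad and linear speed of tray below 0.03 m/s and angular speed of tray below 0.15 rad/s and contact force between tray and the fingers above 1 N and contact force between tray and spare below 0.2 N and contact force between tray and cottage below 0.2 N and contact force between tray and tree below 0.2 N and contact force between tray and dicecup below 0.2 N and contact force between tray and bell below 0.2 N and distance between fig0 and tray_seat0 below 0.006 m and angle between each of fig0, fig1, fig2, fig3's own z axis and vertical below 0.2 rad and distance between fig1 and tray_seat1 below 0.006 m and distance between fig2 and tray_seat2 below 0.006 m and distance between fig3 and tray_seat3 below 0.006 m), for 0.3 s.
At the end, for the whole second after the job is handed in: Fingers hold the tray, underside over 100 mm above the table, tilt under 0.12 rad, still (0.03 m/s, 0.15 rad/s), clear of bell and bystanders; soldiers within 6 mm of their recesses, tilt under 0.2 rad; plunger up; bystanders within 25 mm of their starts (all of step 3 and value of joint plunger below 0.0015 m and distance of each of spare, cottage, tree, dicecup from where it was at the start of the episode below 0.025 m); the arm keeps its last pose, push and grip.
It fails at once if the spare tray is shoved more than 25 mm or knocked over (distance of spare from where it was at the start of the episode above 0.025 m or angle between spare's own z axis and vertical above 0.5 rad).
It fails at once if the cottage is shoved more than 25 mm or knocked over (distance of cottage from where it was at the start of the episode above 0.025 m or angle between cottage's own z axis and vertical above 0.5 rad).
It fails at once if the tree is shoved more than 25 mm or knocked over (distance of tree from where it was at the start of the episode above 0.025 m or angle between tree's own z axis and vertical above 0.5 rad).
It fails at once if the dice cup is shoved more than 25 mm or knocked over (distance of dicecup from where it was at the start of the episode above 0.025 m or angle between dicecup's own z axis and vertical above 0.5 rad).
It also fails if it takes over 48 s, if anything falls off the work surface, if the arm or the gripper's body presses on something with over 40 N, if the wrist force passes 120 N, or if a joint passes its speed limit or range.

## Robot

A 7-joint arm with a two-finger parallel gripper is mounted at the origin on the work surface. World frame = base frame: x ahead of the robot, y to its left, z up, the work surface at z = 0. Lengths are in m, angles in rad, forces in N, time in s.
With the tool pointing down it reaches from about 0.425 to 0.95 m from the base axis. Payload 4.7 kg.
Tool frame: the origin (TCP) lies on the centre line of the jaws, within the pads' length; the fingertips stand robot.nose_length ahead of it and the grasp point (between the pads) lies 8 mm behind it (robot.nose_length is the distance from the TCP to the fingertips, in m); z points along the fingers, x is the direction in which the jaws open and shut, and the axes are right-handed (so a half turn about z gives the same grasp; the last joint's range is limited). The gripper opens to 85 mm and grips with 20 to 120 N. Pads are 22 mm wide; open, the fingers measure 114 mm over their backs; the gripper's body (76 mm by 85 mm) begins 54 mm behind the grasp point. The pads swing forward as they close: fully open they stand 13 mm farther back than shut.
Start: joints at [1.207, 0.469, -0.049, 1.532, 0.024, 1.141, -0.082], TCP at [0.222, -0.638, 0.242] pointing down, gripper open.
Joint ranges: [-2.59, 2.59], [-0.33, 1.99], [-1.39, 1.29], [0.1, 2.45], [-1.04, 4.18], [0.21, 1.99], [-2.66, 2.66]. Speed limits (rad/s): [2.57, 2.57, 3.14, 3.14, 3.14, 3.14, 3.14].

## Interface

Orientations are given as [roll, pitch, yaw] about the fixed x, y, z axes, in that order (R = Rz(yaw) Ry(pitch) Rx(roll)).
In Python, from plant import robot gives the robot as it stands. Calls block until the motion is done:
- robot.goto(position, orientation): joint-space move of the TCP to a pose.
- robot.move_straight(position, vel=0.15, attitude=None, contact_N=None): straight line of the TCP; attitude=None keeps the orientation; vel is the mean speed in m/s. With contact_N (N) it stops when the force on the tool has changed by that much, and returns True; else False.
- robot.move_joints(angles): joint-space move.
- robot.grip(opening, strength=None): opening from 0.0 (shut) to 1.0 (fully open); strength is the grip in N (None keeps the last); returns when the fingers have stopped.
- robot.sleep(seconds).
- robot.inverse_kinematics(position, orientation): joint angles nearest the present ones, or None.
- robot.sense(): the state.
- robot.grab_frame(name): name is "scene" or "top"; returns a dict with "image" (420x560x3 uint8, red, green, blue), "range_z" (420x560 float32, m along the optical axis (not along the pixel's ray), 0 where there is no reading), "fx", "fy", "cx", "cy" (pixels), "dist_coeffs" ([k1, k2, p1, p2, k3] as OpenCV has them; the pictures are not rectified), "R" (3x3) and "t" (3): a world point X has camera coordinates R X + t. Camera axes: x right, y down, z forward; pixel columns grow to the right and rows downward; lengths in m; the calibration is good to about 2 mm. A picture is of the moment at which its call begins.
A pose or a line that the arm cannot do raises robot.IKError and nothing moves.
- robot.close_job(): hands the job in, once; it reports no verdict.
The state is a dict: "t": time; "joint_pos": joint angles; "joint_velocities": joint speeds; "effort": joint torques, N m; "tcp_pos": TCP position; "tcp_rot": TCP orientation; "wrist_force": force on the tool from outside, world axes, zero at the start; "torque": the same for the moment, N m; "opening": opening from 0.0 (shut) to 1.0 (fully open).
Only numpy, scipy, OpenCV 4.12 (cv2) and the standard library are available. Lean on these libraries where they do the work, as an engineer would, in place of code of your own. Each camera call takes 0.05 s, during which the arm holds its last target.

## Working session

There is one attempt and no reset: what is moved stays moved. The work goes in short steps, each a Python script; the robot and the scene stay as the last script left them, time stands still between calls to the robot, and variables do not carry over. Pictures are saved under pics/ and viewed, and the job is handed in when it is done.

```bash
mkdir -p pics; ls
python3 - <<'E'
from plant import robot
import cv2,pickle
s=robot.sense();print(s, robot.nose_length)
for n in("scene","top"):
    f=robot.grab_frame(n);pickle.dump(f,open(f"{n}0.pkl","wb"))
    cv2.imwrite(f"pics/{n}0.png",f["image"][:,:,::-1])
    print(n,f["fx"],f["cx"],f["cy"],f["dist_coeffs"],f["R"],f["t"])
E
```

```text
pics
{'t': 0.0, 'joint_pos': array([ 1.20708946,  0.4694484 , -0.04855944,  1.53370101,  0.02408171,
        1.14099182, -0.08230481]), 'joint_velocities': array([-0.00013933,  0.0009849 , -0.00086101,  0.00062941, -0.00138433,
        0.00015457,  0.00065396]), 'effort': array([ 4.13769185e-04, -5.10313332e+01, -4.67047573e-02, -2.37713438e+01,
        1.07039331e-02,  7.41812139e-03, -5.50802550e-07]), 'tcp_pos': array([ 0.22160578, -0.63698812,  0.24125359]), 'tcp_rot': array([ 3.14152091e+00,  1.96249004e-03, -1.23600187e+00]), 'wrist_force': array([-0.35549344, -0.08159564,  0.14887305]), 'torque': array([ 0.01162434, -0.00287875, -0.02391175]), 'opening': 1.0009711123828786} 0.011
scene 394.16961858052935 281.70808576651507 210.68003028397925 [0.01761117 0.         0.         0.         0.        ] [[ 0.71316449  0.7008976   0.01178808]
 [ 0.51340177 -0.51078953 -0.68957427]
 [-0.47729973  0.49783191 -0.72411902]] [-0.38802732 -0.18244749  1.4150043 ]
top 485.7734763374564 289.9954658015752 205.7539618365036 [-0.11084637  0.          0.          0.          0.        ] [[-0.01514105 -0.99977623 -0.01477299]
 [-0.99270146  0.01679852 -0.11942203]
 [ 0.11964347  0.012857   -0.99273367]] [0.06799491 0.50644057 1.48317455]
```

View pics/scene0.png

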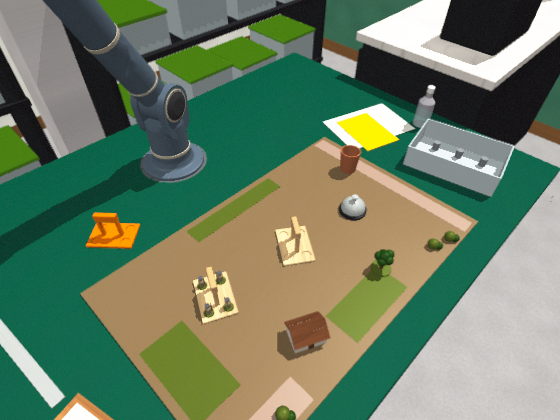

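View pics/top0.png

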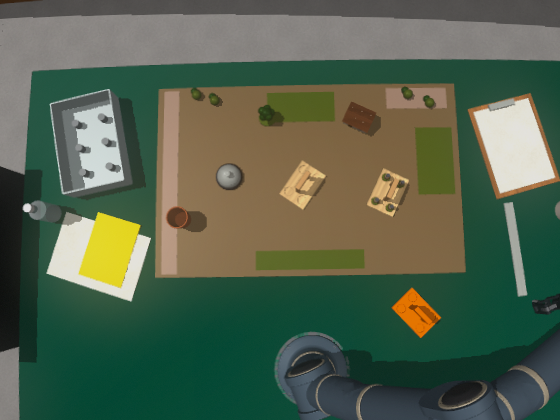

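Candidates for the tray: the wooden one at top (389,192) / scene (214,297), which has four dark figures on it. The wooden one at top (303,185) / scene (295,245) has empty recesses, so it is the spare. The orange one at top (416,312) is the look-alike. The first fits the description. The bell is at top (229,176) / scene (353,207). I'll confirm with an enlarged crop.

Run:
```python
import cv2,pickle,numpy as np
t=pickle.load(open("top0.pkl","rb"))["image"][:,:,::-1]; s=pickle.load(open("scene0.pkl","rb"))["image"][:,:,::-1]
def c(i,x,y,w=50,h=37,z=8): return cv2.resize(i[y-h:y+h,x-w:x+w],None,fx=z/2,fy=z/2,interpolation=cv2.INTER_CUBIC)
a=np.vstack([np.hstack([c(t,389,190),c(t,229,176)]),np.hstack([c(s,214,292),c(s,353,205)])])
print(a.shape);cv2.imwrite("pics/crop0.png",a)
```

```text
(592, 800, 3)
```

View pics/crop0.png

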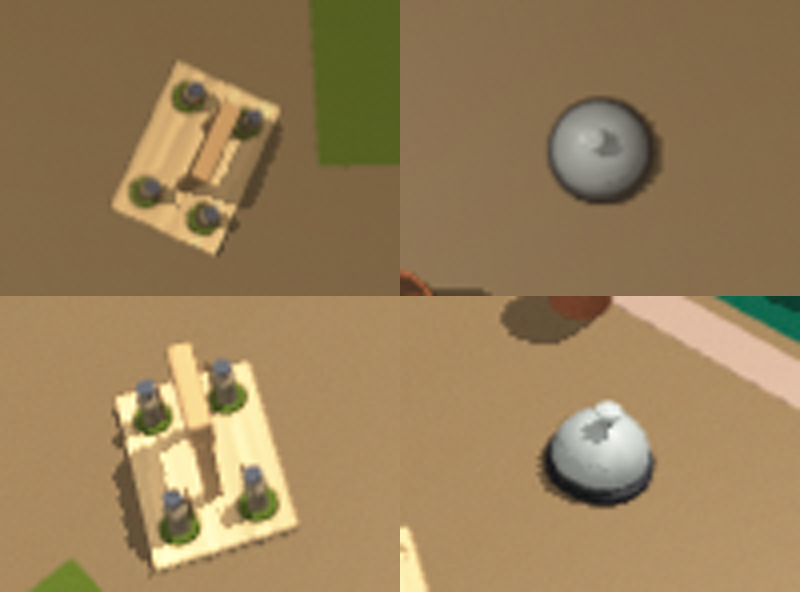

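The crop confirms it: the left column is the wooden tray with four figures, and the right column is the bell, with the plunger blob near top (227,174) / scene (355,196). Next I'll measure both.

```bash
cat > h.py <<'E'
import cv2,pickle,numpy as np
def ray(f,uv,z):
    uv=np.asarray(uv,float).reshape(-1,1,2)
    K=np.array([[f["fx"],0,f["cx"]],[0,f["fy"],f["cy"]],[0,0,1]])
    n=cv2.undistortPoints(uv,K,np.array(f["dist_coeffs"])).reshape(-1,2)
    d=np.c_[n,np.ones(len(n))]@f["R"]; o=-f["R"].T@f["t"]
    return o+d*((z-o[2])/d[:,2])[:,None]
def cloud(f):
    h,w=f["range_z"].shape
    u,v=np.meshgrid(np.arange(w),np.arange(h))
    K=np.array([[f["fx"],0,f["cx"]],[0,f["fy"],f["cy"]],[0,0,1]])
    n=cv2.undistortPoints(np.stack([u,v],-1).reshape(-1,1,2).astype(float),K,np.array(f["dist_coeffs"])).reshape(-1,2)
    Z=f["range_z"].reshape(-1,1); P=(np.c_[n,np.ones(len(n))]*Z-f["t"])@f["R"]
    P[Z[:,0]==0]=np.nan
    return P.reshape(h,w,3)
E
python3 - <<'E'
from h import *
np.set_printoptions(precision=4,suppress=True)
for n,tb,bb in(("top",(339,153,100,74),(179,139,100,74)),("scene",(164,255,100,74),(303,168,100,74))):
    f=pickle.load(open(n+"0.pkl","rb"));im=f["image"];hsv=cv2.cvtColor(im,cv2.COLOR_RGB2HSV);P=cloud(f)
    x,y,w,h=tb
    sub=P[y:y+h,x:x+w]; m=(sub[...,2]>0.0095).astype(np.uint8)
    m[(sub[...,2]<0.0095)|np.isnan(sub[...,2])]=0
    for nm,mm in(("depth",m),("col",((hsv[y:y+h,x:x+w,2]>185)).astype(np.uint8))):
        mm=cv2.morphologyEx(mm,cv2.MORPH_CLOSE,np.ones((5,5)))
        k,l,st,c=cv2.connectedComponentsWithStats(mm);j=1+np.argmax(st[1:,4])
        cs,_=cv2.findContours((l==j).astype(np.uint8),0,1);c=max(cs,key=cv2.contourArea)+np.array([x,y])
        W=ray(f,c.reshape(-1,2),0.013)[:,:2]
        r=cv2.minAreaRect((W*1000).astype(np.float32));print(n,nm,st[j,4],r)
    # handle top points z 0.09..0.105
    hp=sub[(sub[...,2]>0.088)&(sub[...,2]<0.11)]
    print("handle",len(hp),hp.mean(0),cv2.minAreaRect((hp[:,:2]*1000).astype(np.float32)), "z",np.percentile(hp[:,2],[10,50,90]))
    x,y,w,h=bb; sub=P[y:y+h,x:x+w]
    pp=sub[(sub[...,2]>0.062)&(sub[...,2]<0.08)];print("plunger",len(pp),pp.mean(0),pp.max(0),pp.min(0))
    dp=sub[(sub[...,2]>0.012)&(sub[...,2]<0.09)];print("bell",len(dp),cv2.minEnclosingCircle((dp[:,:2]*1000).astype(np.float32)))
    print("board z",np.nanmedian(sub[...,2]))
E
```

```text
top depth 7294 ((557.8276977539062, -255.87432861328125), (321.9439392089844, 235.46153259277344), 88.95336151123047)
top col 760 ((548.494384765625, -249.99789428710938), (89.38504791259766, 129.94284057617188), 63.63834762573242)
handle 122 [ 0.5473 -0.2478  0.0995] ((547.741455078125, -248.61570739746094), (16.72378158569336, 63.035377502441406), 62.65058517456055) z [0.0946 0.0996 0.1048]
plunger 36 [0.5995 0.2646 0.0709] [0.6175 0.3984 0.0773] [0.4979 0.2452 0.0663]
bell 1276 ((611.4249877929688, 254.6433868408203), 196.0716552734375)
board z 0.008003396058266816
scene depth 1751 ((541.9305419921875, -247.13760375976562), (114.76948547363281, 174.5128173828125), 63.864131927490234)
scene col 1271 ((536.1426391601562, -244.9310760498047), (91.94148254394531, 162.2106170654297), 64.1877212524414)
handle 155 [ 0.5518 -0.2539  0.0979] ((547.5823364257812, -251.48939514160156), (15.978485107421875, 66.52207946777344), 63.83363342285156) z [0.0953 0.0983 0.1003]
plunger 26 [0.6078 0.2506 0.0665] [0.6165 0.2601 0.0705] [0.5978 0.2417 0.0637]
bell 588 ((550.4094848632812, 231.0240020751953), 189.359619140625)
board z 0.005698716739739505
```

Run:
```python
from h import *
np.set_printoptions(precision=4,suppress=True)
for n,c in(("top",(229,176)),("scene",(353,207))):
    f=pickle.load(open(n+"0.pkl","rb"));im=f["image"];hsv=cv2.cvtColor(im,cv2.COLOR_RGB2HSV);P=cloud(f)
    x,y=c[0]-20,c[1]-20
    h=hsv[y:y+40,x:x+40]
    m=(h[...,1]<60).astype(np.uint8)  # grey: dome+foot
    k,l,st,ce=cv2.connectedComponentsWithStats(m);j=1+np.argmax(st[1:,4]);cs,_=cv2.findContours((l==j).astype(np.uint8),0,1);cc=max(cs,key=cv2.contourArea).reshape(-1,2)+np.array([x,y])
    for z in (0.012,0.03):
        W=ray(f,cc,z)[:,:2]; print(n,"grey",st[j,4],z,cv2.minEnclosingCircle((W*1000).astype(np.float32)))
    sub=P[y:y+40,x:x+40]; mm=(sub[...,2]>0.061)&(sub[...,2]<0.085)&(np.hypot(sub[...,0]-.605,sub[...,1]-.252)<.03)
    v,u=np.nonzero(mm);print("plunger px",len(u),u.mean()+x,v.mean()+y,u.min()+x,u.max()+x,v.min()+y,v.max()+y,"ray",ray(f,[u.mean()+x,v.mean()+y],.068),"cloud med",np.median(sub[mm],0))
    cv2.imwrite(f"pics/bell_{n}.png",cv2.resize(im[y:y+40,x:x+40,::-1],None,fx=14,fy=14,interpolation=cv2.INTER_NEAREST))
# all objects heights map in top
f=pickle.load(open("top0.pkl","rb"));P=cloud(f)
m=((P[...,2]>0.03)&(P[...,0]>.35)&(P[...,0]<.9)&(abs(P[...,1])<.5)).astype(np.uint8)
k,l,st,ce=cv2.connectedComponentsWithStats(m)
for i in range(1,k):
    if st[i,4]>15:
        q=P[l==i];print(ce[i],st[i,4],np.median(q,0),q.min(0),q.max(0))
```

```text
top grey 488 0.012 ((608.7965087890625, 256.318115234375), 40.11748504638672)
top grey 488 0.03 ((605.4556274414062, 253.76437377929688), 39.64295196533203)
plunger px 33 226.5151515151515 172.6060606060606 224 229 170 176 ray [[0.6091 0.2532 0.068 ]] cloud med [0.6077 0.2519 0.0703]
scene grey 514 0.012 ((602.7869873046875, 261.0688781738281), 56.915138244628906)
scene grey 514 0.03 ((611.7320556640625, 245.1822967529297), 55.76581954956055)
plunger px 26 354.53846153846155 196.15384615384616 352 357 194 198 ray [[0.6086 0.2492 0.068 ]] cloud med [0.6079 0.25   0.0661]
[408.1944  92.6667] 36 [ 0.8685 -0.3269  0.0334] [ 0.856  -0.3406  0.03  ] [ 0.8824 -0.3144  0.0426]
[195.7059  93.7059] 34 [0.8785 0.3603 0.0342] [0.8653 0.3466 0.03  ] [0.8915 0.3695 0.0422]
[213.2051  98.7179] 39 [0.8587 0.3022 0.0338] [0.8477 0.2907 0.0301] [0.8726 0.3134 0.0428]
[429.697  101.1818] 33 [ 0.8388 -0.3971  0.033 ] [ 0.8275 -0.4066  0.0303] [ 0.8544 -0.3847  0.0385]
[358.6415 116.8333] 636 [ 0.7814 -0.1611  0.0555] [ 0.7353 -0.2146  0.0347] [ 0.8413 -0.1083  0.0746]
[266.2304 112.9069] 204 [0.7957 0.1294 0.0714] [0.7728 0.1051 0.0503] [0.8237 0.1557 0.086 ]
[228.192  174.9601] 401 [0.6047 0.2507 0.0456] [0.5727 0.2159 0.03  ] [0.6435 0.2889 0.0756]
[301.8045 180.5338] 133 [0.5753 0.022  0.0987] [0.5483 0.0002 0.0344] [0.6059 0.0434 0.1076]
[387.     175.1364] 22 [ 0.5963 -0.2439  0.0462] [ 0.5889 -0.2517  0.0343] [ 0.6051 -0.2382  0.0564]
[392.7091 187.9636] 165 [ 0.55   -0.2486  0.0973] [ 0.5181 -0.2958  0.0346] [ 0.5811 -0.2295  0.1091]
[376.0909 199.2727] 22 [ 0.5213 -0.2065  0.0471] [ 0.5156 -0.2155  0.0323] [ 0.5279 -0.2009  0.0547]
[390.8696 205.7826] 23 [ 0.4994 -0.2522  0.0465] [ 0.4932 -0.2608  0.0322] [ 0.5083 -0.247   0.0523]
[175.9701 216.5299] 268 [0.4765 0.4168 0.0734] [0.4414 0.3701 0.0301] [0.5062 0.4379 0.0943]
```

```bash
python3 -c "
import cv2,numpy as np
cv2.imwrite('pics/bell_both.png',cv2.resize(np.hstack([cv2.imread('pics/bell_top.png'),cv2.imread('pics/bell_scene.png')]),(800,400)))"
```

```text
(no output)
```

View pics/bell_both.png

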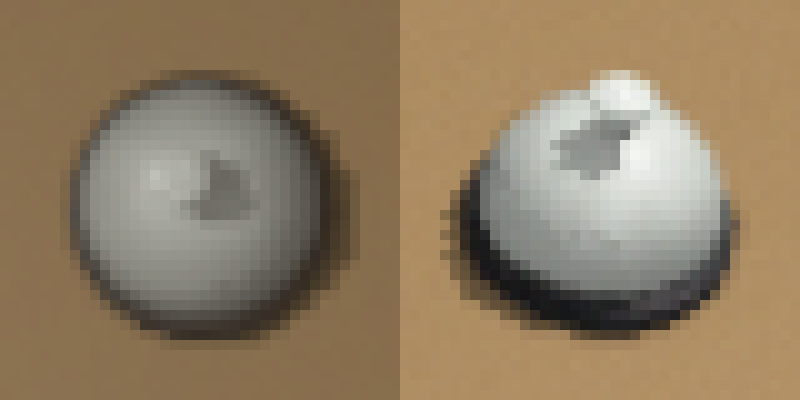

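Plunger head is at about (0.608, 0.251). The two views put it within 4 mm of each other. The tray is at (0.548, -0.2495), yaw about -0.465. Next: ring the bell.

Run:
```python
from plant import robot
import cv2,numpy as np
np.set_printoptions(precision=4,suppress=True)
pi=np.pi;X,Y=0.6078,0.2512
robot.grip(0.0,40)
yaws=[-1.236+i*0.1 for i in range(-10,40)]
best=min(((abs(q[6]),y) for y in yaws for q in [robot.inverse_kinematics([X,Y,.13],[pi,0,y])] if q is not None))
print(best)
robot.goto([X,Y,.2],[pi,0,best[1]]);print(robot.sense()["t"],robot.sense()["tcp_pos"])
robot.move_straight([X,Y,.105],vel=.1)
robot.sleep(.2)
f=robot.grab_frame("scene");cv2.imwrite("pics/bell_pre.png",cv2.resize(f["image"][140:240,290:430,::-1],None,fx=5,fy=5))
s=robot.sense();print(s["t"],s["tcp_pos"],s["wrist_force"],s["opening"])
```

```text
(np.float64(0.00800213346218093), 1.0640000000000003)
4.25 [0.6083 0.2503 0.1999]
5.6 [0.608  0.2513 0.1055] [-0.0224 -0.5932 -0.849 ] -0.0009642403507897351
```

View pics/bell_pre.png

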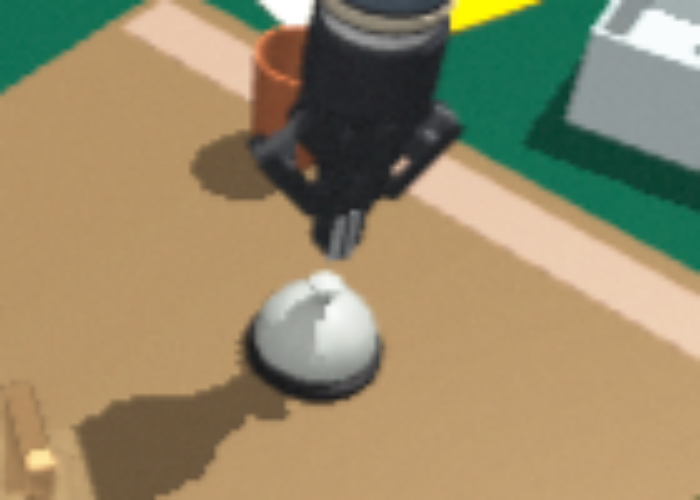

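```bash
python3 - <<'E'
from h import *
from plant import robot
for n in("scene","top"):
    f=robot.grab_frame(n);K=np.array([[f["fx"],0,f["cx"]],[0,f["fy"],f["cy"]],[0,0,1]])
    p,_=cv2.projectPoints(np.array([[.608,.2513,.0945],[.6078,.2512,.068]]),cv2.Rodrigues(f["R"])[0],f["t"],K,np.array(f["dist_coeffs"]));p=p.reshape(-1,2)
    print(n,p, (p-[290,140])*5)
    im=f["image"].copy()
    x,y=p[1].astype(int)
    c=cv2.resize(im[y-25:y+25,x-25:x+25,::-1],None,fx=10,fy=10,interpolation=cv2.INTER_CUBIC)
    for q,col in zip(p,((0,0,255),(255,0,0))): cv2.circle(c,tuple(int(v) for v in ((q-[x-25,y-25]+.5)*10)),4,col,-1)
    cv2.imwrite(f"pics/pre_{n}.png",c)
E
python3 -c "
import cv2,numpy as np
cv2.imwrite('pics/pre_both.png',cv2.resize(np.hstack([cv2.imread('pics/pre_scene.png'),cv2.imread('pics/pre_top.png')]),(800,400)))"
```

```text
scene [[356.09844058 189.37197731]
 [354.73069133 195.70003608]] [[330.49220288 246.85988656]
 [323.65345664 278.5001804 ]]
top [[225.89269002 171.30166385]
 [227.17455307 172.99641663]] [[-320.53654991  156.50831926]
 [-314.12723464  164.98208316]]
```

View pics/pre_both.png

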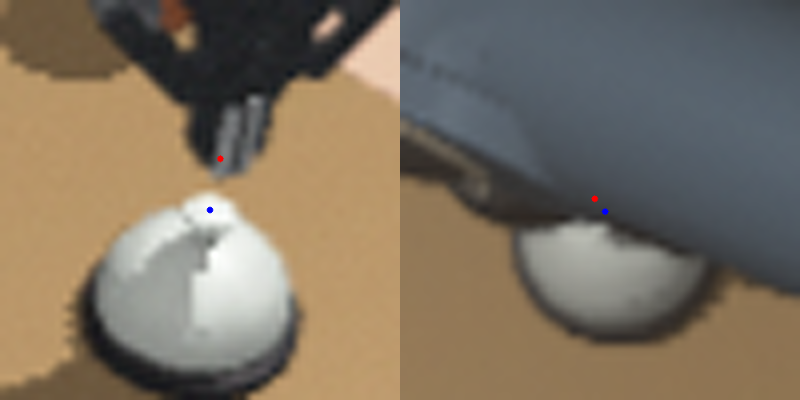

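In the scene view, the projected tip (red) lies on the fingertip and the target (blue) lies on the plunger head. The alignment holds to about 1 px, so I'll press.

Run:
```python
from plant import robot
import cv2,numpy as np
np.set_printoptions(precision=4,suppress=True)
X,Y=0.6078,0.2512
def st(l):
    s=robot.sense();print(l,round(s["t"],2),s["tcp_pos"],s["wrist_force"]);return s
print(robot.move_straight([X,Y,.085],vel=.05));robot.sleep(.2);st("above")
c=robot.move_straight([X,Y,.066],vel=.015,contact_N=9);print(c);st("contact")
robot.sleep(.3);st("held")
f=robot.grab_frame("scene");cv2.imwrite("pics/bell_dn.png",cv2.resize(f["image"][160:230,305:405,::-1],None,fx=7,fy=7))
```

```text
False
above 6.45 [0.608  0.2514 0.0853] [-0.4725 -0.6166 -0.0479]
True
contact 7.29 [0.6079 0.2512 0.0732] [-0.8563 -0.8913  3.1465]
held 7.59 [0.6079 0.2512 0.0732] [-0.2149 -0.9919  4.5305]
```

View pics/bell_dn.png

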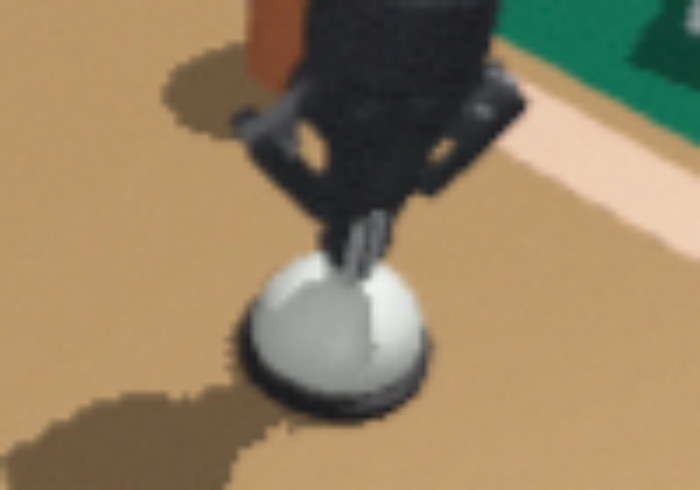

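The tip is at 62.2 mm with about 4.6 N, which is right at the stop. I'll push slightly more to be certain it is rigid there, then release.

Run:
```python
from plant import robot
import cv2,numpy as np
np.set_printoptions(precision=4,suppress=True)
X,Y=0.6078,0.2512;pi=np.pi
def st(l):
    s=robot.sense();print(l,round(s["t"],2),s["tcp_pos"],s["wrist_force"]);return s
for z in(.0725,.0718,.0711):
    robot.move_straight([X,Y,z],vel=.01,contact_N=12);robot.sleep(.2);s=st(z)
    if s["wrist_force"][2]>9:break
robot.move_straight([X,Y,.12],vel=.08);robot.sleep(.3);st("up")
f=robot.grab_frame("scene");cv2.imwrite("pics/bell_up.png",cv2.resize(f["image"][160:230,305:405,::-1],None,fx=7,fy=7))
for y in(-.465+pi/2,-.465-pi/2):
    print(y,robot.inverse_kinematics([.548,-.2495,.2],[pi,0,y]),robot.inverse_kinematics([.548,-.2495,.078],[pi,0,y]))
```

```text
0.0725 8.09 [0.6079 0.2513 0.0732] [-2.0596 -2.1329  5.4583]
0.0718 8.54 [0.6079 0.2513 0.0731] [-1.4212 -3.4764  8.796 ]
0.0711 8.99 [0.6079 0.2513 0.073 ] [-3.1533 -2.8618 12.3182]
up 10.05 [0.6076 0.2511 0.1196] [0.6246 0.415  0.4399]
1.1057963267948965 [ 1.1854  0.7584 -1.296   1.7147  0.7634  1.2778  0.8212] [ 1.1212  0.8796 -1.171   1.8121  0.9139  1.1112  0.7196]
-2.0357963267948964 [ 0.7965  0.4555 -0.5914  1.7347  0.2885  1.0393 -1.9314] [ 0.7135  0.5871 -0.4855  1.8345  0.3652  0.8093 -1.9942]
```

View pics/bell_up.png

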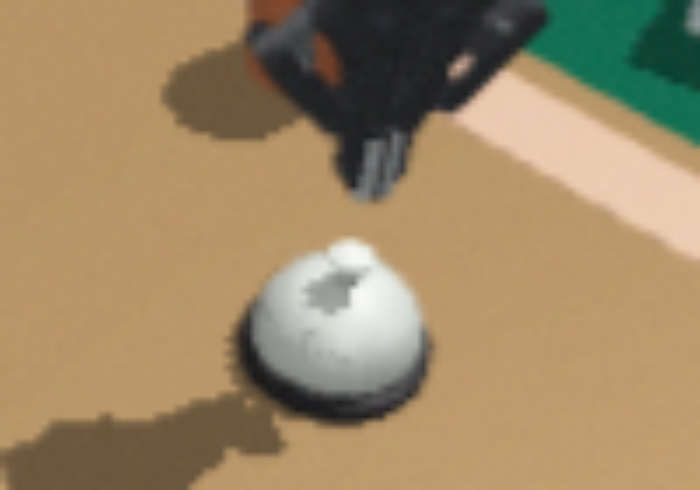

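The plunger was rigid at its stop with 12 N at 73.0 mm TCP height. The picture shows it back up at crop (352,250). Next: go to the tray, routing through a relaxed elbow posture.

Run:
```python
from plant import robot
import cv2,numpy as np
from h import *
np.set_printoptions(precision=4,suppress=True)
pi=np.pi;X,Y=.548,-.2495
robot.move_straight([.6078,.2512,.24],vel=.2)
robot.move_joints([0.42,0.469,-0.049,1.532,0.024,1.141,-0.082])
s=robot.sense();print(s["t"],s["tcp_pos"],s["joint_pos"])
robot.grip(1.0)
for y in(-.465+pi/2,-.465-pi/2):
    print(y,robot.inverse_kinematics([X,Y,.2],[pi,0,y]),robot.inverse_kinematics([X,Y,.078],[pi,0,y]),robot.inverse_kinematics([X,Y,.25],[pi,0,y]))
f=robot.grab_frame("scene");pickle.dump(f,open("scene1.pkl","wb"));cv2.imwrite("pics/s1.png",f["image"][:,:,::-1])
```

```text
12.8167 [ 0.6092 -0.2907  0.2416] [ 0.419   0.4697 -0.0513  1.5324  0.0237  1.141  -0.082 ]
1.1057963267948965 [ 0.6511  0.4195 -0.3895  1.7433  0.1832  1.0146  1.3007] [ 0.6261  0.5648 -0.3637  1.8398  0.2725  0.7859  1.2259] [ 0.6537  0.3722 -0.3897  1.688   0.1547  1.1118  1.325 ]
-2.0357963267948964 [ 0.1488  0.3941  0.2746  1.7742 -0.1248  0.9903 -1.5638] [ 0.1684  0.5444  0.2548  1.8685 -0.1922  0.7524 -1.507 ] [ 0.1465  0.3459  0.2747  1.7189 -0.1039  1.091  -1.582 ]
```

View pics/s1.png

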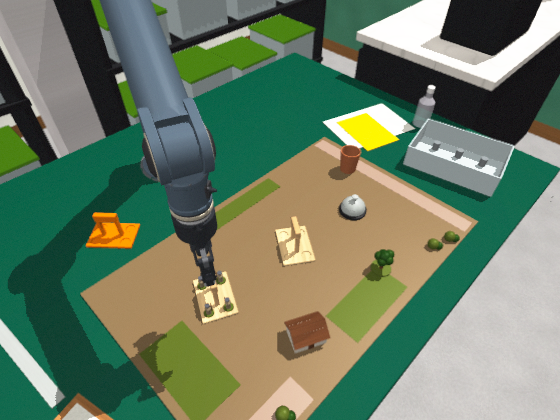

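All the objects are in place, and the bell plunger is visible up at (354,197). Descending to the handle.

Run:
```python
from plant import robot
from h import *
np.set_printoptions(precision=4,suppress=True)
pi=np.pi;X,Y=.548,-.2497;yaw=-.465+pi/2
robot.goto([X,Y,.2],[pi,0,yaw])
robot.move_straight([X,Y,.078],vel=.08,contact_N=8)
robot.sleep(.2)
s=robot.sense();print(s["t"],s["tcp_pos"],s["tcp_rot"],s["wrist_force"],s["opening"])
f=robot.grab_frame("scene");a=f["image"][235:335,150:280,::-1]
g=robot.grab_frame("top");b=g["image"][145:245,325:455,::-1]
cv2.imwrite("pics/grasp_pre.png",cv2.resize(np.hstack([a,b]),(800,308),interpolation=cv2.INTER_CUBIC))
```

```text
16.775 [ 0.5482 -0.2498  0.0783] [3.141  0.     1.1057] [-1.0761  0.3738 -0.5062] 0.9970706642544511
```

View pics/grasp_pre.png

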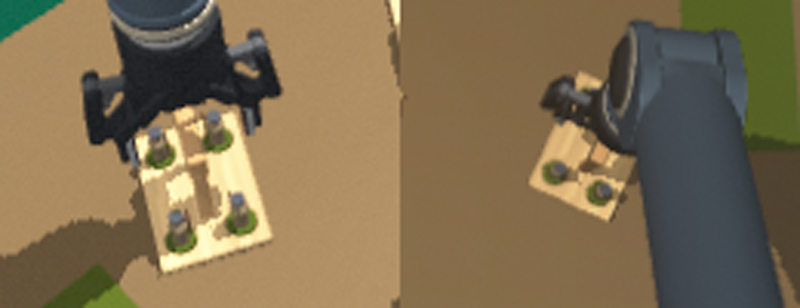

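The fingers straddle the handle, and the soldiers are all standing. I'll close in stages and then lift slowly.

Run:
```python
from plant import robot
from h import *
np.set_printoptions(precision=4,suppress=True)
X,Y=.548,-.2497
def st(l):
    s=robot.sense();print(l,round(s["t"],2),s["tcp_pos"],s["wrist_force"],s["torque"],round(s["opening"],3));return s
robot.grip(.4,20);st("part")
robot.grip(0.0,20);st("closed")
robot.grip(0.0,60);robot.sleep(.2);st("firm")
p=robot.sense()["tcp_pos"]
robot.move_straight([X,Y,p[2]+.02],vel=.03);robot.sleep(.2);st("lift2cm")
f=robot.grab_frame("scene");a=f["image"][235:335,150:280,::-1]
cv2.imwrite("pics/lift1.png",cv2.resize(a,(780,600),interpolation=cv2.INTER_CUBIC))
```

```text
part 17.43 [ 0.548  -0.2497  0.078 ] [-1.3341 -0.3878  0.3084] [-0.0123  0.0243  0.0215] 0.401
closed 17.72 [ 0.5477 -0.2499  0.0778] [-0.7936 -0.8523 -1.1612] [-0.1318 -0.014   0.0429] 0.181
firm 18.13 [ 0.5478 -0.2498  0.0779] [-0.4508 -1.496  -1.6278] [-0.1683  0.0876 -0.0338] 0.178
lift2cm 19.15 [ 0.5478 -0.2497  0.0977] [-0.1163  0.6845 -4.1577] [-0.0151 -0.0271 -0.0326] 0.178
```

View pics/lift1.png

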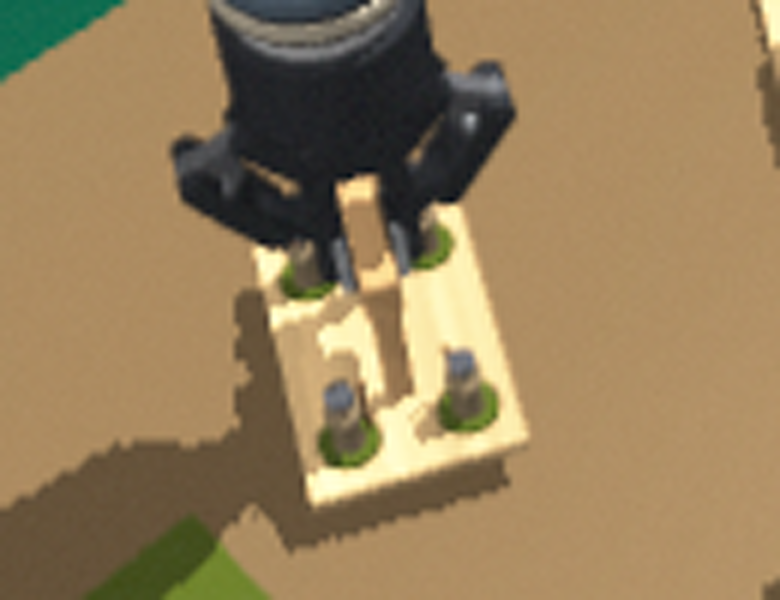

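The tray is off the board and level, with all four soldiers in their recesses. Lifting on.

Run:
```python
from plant import robot
from h import *
np.set_printoptions(precision=4,suppress=True)
X,Y=.548,-.2497
def st(l):
    s=robot.sense();print(l,round(s["t"],2),s["tcp_pos"],s["tcp_rot"],s["wrist_force"],s["torque"],round(s["opening"],3));return s
robot.move_straight([X,Y,.23],vel=.05);robot.sleep(.6);st("up")
f=robot.grab_frame("scene");a=f["image"][195:295,160:290,::-1]
cv2.imwrite("pics/lift2.png",cv2.resize(a,(780,600),interpolation=cv2.INTER_CUBIC))
g=robot.grab_frame("top");pickle.dump((f,g),open("end.pkl","wb"));print(abs(robot.sense()["joint_velocities"]).max())
# plate plane from depth
P=cloud(f);hsv=cv2.cvtColor(f["image"],cv2.COLOR_RGB2HSV)
m=(P[...,2]>.13)&(P[...,2]<.185)&(np.hypot(P[...,0]-X,P[...,1]-Y)<.09)&(hsv[...,2]>180)
q=P[m];ok=np.ones(len(q),bool)
for _ in range(6):
    A=np.c_[q[:,:2]-[X,Y],np.ones(len(q))];c=np.linalg.lstsq(A[ok],q[ok,2],rcond=None)[0];r=q[:,2]-A@c;ok=abs(r)<.006
print(len(q),ok.sum(),"slopes",c)
# bystanders
f0=pickle.load(open("scene0.pkl","rb"))["image"].astype(int)
d=abs(f["image"].astype(int)-f0).max(2)
for n,(x,y) in dict(spare=(295,245),bell=(353,207),cup=(349,160),tree=(383,263),cottage=(307,333)).items(): print(n,np.percentile(d[y-20:y+20,x-20:x+20],[50,95]))
```

```text
up 22.59 [ 0.548  -0.2497  0.23  ] [3.1416 0.     1.1058] [ 0.5778  0.0093 -2.9454] [-0.0213 -0.0062  0.0313] 0.176
0.005861834669248878
1047 1042 slopes [-0.0001 -0.0011  0.1649]
spare [2. 4.]
bell [2. 4.]
cup [2. 5.]
tree [2. 5.]
cottage [2. 5.]
```

View pics/lift2.png

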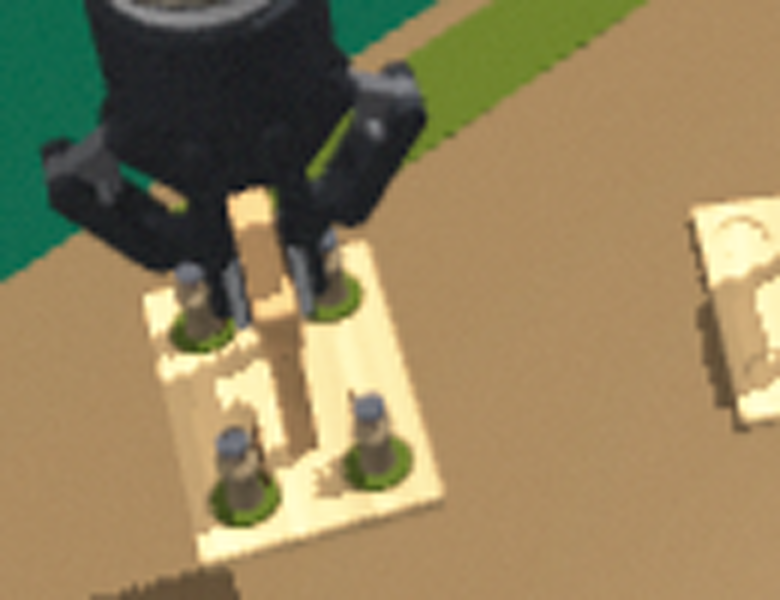

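The picture shows the tray held level, with its plate top at 0.165 m and fitted slopes of about 0.001. All four soldiers stand in their recesses, at crop (203,330), (333,295), (244,495) and (378,460). The bystanders and bell have not moved. Handing in.

```bash
python3 -c "
from plant import robot
print(robot.sense()['t']);robot.close_job()"
```

```text
22.6917
the job is handed in; nothing more can be done
```

I rang the bell, lifted the tray with the four soldiers, and handed the job in at 22.7 s with the tray still held in the air.

- **Bell:** The plunger went down to its stop. It was rigid there, with 12 N at a fingertip height of about 62 mm. A picture taken after release showed it back up.
- **Tray:** I gripped the handle bar at 60 N and lifted slowly. The underside is about 158 mm above the table, roughly 15 cm above the board. The plate's fitted tilt is about 0.001 rad, and the arm was nearly still.
- **Soldiers:** In the last picture all four stand upright in their recesses. I judged this by eye and did not measure their offsets from the recess centres.
- **Bystanders:** The areas around the spare tray, cottage, tree, dice cup and bell match the first image to within noise, so none of them moved.

No final check failed. The only disagreement came earlier: the two camera views placed the plunger up to 4 mm apart. I checked fingertip alignment in the scene view before pressing; in the top view the arm hid the fingertip and plunger.

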